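# Set the sliding gauge of the measuring rail against the red stop

### The job

On the measuring rail, press down the blue pad in the middle of the sliding gauge to free its brake and, keeping it pressed, push the gauge along the rail until it rests against the red stop; then let the pad come up and move clear. Do not drag the gauge while its brake is on or lift it off the rail, and leave everything else on the bench where it is.

Things in the scene. Friction and masses are not known exactly. Their poses are not given: they have to be found in the camera images.
- rail: aluminium measuring rail fixed to the bench on a green cutting mat, 420 mm long, 70 mm wide, its running surface 20 mm above the bench; origin centre of underside, y axis along the rail
- slider (a joint): position of the sliding gauge along the rail in m: 0 at the rail's middle, positive towards the rail's +y. With the brake on it is held by about 8 N of friction; with the pad pressed it slides freely (about 1 N)
- slider_mid (a point): centre of the underside of the sliding gauge, 20.5 mm above the bench. The gauge is a grey block 88 mm long along the rail (ends 44 mm from this point), 64 mm wide and 16 mm high, with a black cross-wall 14 mm thick at each end whose top is 52 mm above the bench; the clear space between the two walls is 60 mm and holds the blue pad. x and y axes as the rail's
- press_top (a point): centre of the top of the blue square pad (46 x 46 mm, white cross) in the middle of the gauge, 42 mm above the bench when up, 10 mm below the tops of the two black walls
- press (a joint): how far the blue pad is pressed down in m: 0 up (brake on), 0.006 bottomed. It starts to give at about 10 N of downward push and needs about 12 N to bottom; the brake is free from about 0.001. The pad springs up when let go
- lift (a joint): how far the gauge is raised off its rail in m: 0 seated (a spring of about 7 N and its weight keep it there); must stay near 0
- red_stop: red end stop clamped on the rail, at either end: block 22 mm along the rail, 64 mm wide, 22 mm high with a red thumbscrew, top 55 mm above the bench; origin centre of its underside (20.5 mm above the bench). The gauge meets it when slider_mid is 55 mm from this point
- black_stop: black end stop with a steel thumbscrew, same size, at the other end of the rail: not the one wanted
- bench_block: loose steel bench block, 75 x 100 x 22 mm, lying on the mat; origin centre of underside
- hammer: loose small hammer with a wooden handle, about 240 mm long, lying on the bench; origin at its middle
- pliers: loose small pliers with blue handles, about 130 mm long and 11 mm high; origin under the pivot
- notebooks: loose stack of thin notebooks, 70 x 100 x 48 mm; origin centre of underside
- amber_cup: loose amber glass cup, 76 mm across, 65 mm high; origin centre of underside
- glue_jar: loose yellow jar with white cap, 56 mm across, 75 mm high; origin centre of underside
- journal: loose brown journal, 130 x 180 x 22 mm; origin centre of underside

How it is judged:
By the outcome, as a careful person would: the job done as asked, in the order asked, and still so for the second after the job is handed in, with the robot touching nothing.
It also fails if it takes over 32 s, if anything falls off the work surface, if the arm or the gripper's body presses on something with over 40 N, if the wrist force passes 120 N, or if a joint passes its speed limit or range.

### The arm

A 6-joint arm with a two-finger parallel gripper is mounted at the origin on the work surface. World frame = base frame: x ahead of the robot, y to its left, z up, the work surface at z = 0. Lengths are in m, angles in degrees, forces in N, time in s.
With the tool pointing down it reaches from about 0.375 to 0.9 m from the base axis. Payload 3.1 kg.
Tool frame: the origin (TCP) lies midway between the tips of the shut fingers; the grasp point (between the pads) lies 19 mm behind it; z points along the fingers, y is the line along which they close (so a half turn about z gives the same grasp; the last joint's range is limited). The gripper opens to 87 mm and grips with 3 to 60 N. Pads are 19 mm wide; open, the fingers measure 117 mm over their backs; the gripper's body (75 mm by 190 mm) begins 51 mm behind the grasp point.
Start: joints at [-74.169, 30.224, 82.088, -0, 67.689, -10.227], TCP at [0.275, -0.561, 0.223] pointing down, gripper open.
Joint ranges: [-176.69, 176.69], [-43.24, 126.21], [12.49, 139.97], [-82, 262], [0, 151.66], [-163.58, 163.58]. Speed limits (degrees/s): [159.86, 159.86, 180, 180, 180, 180].

### API

Orientations are given as a 3x3 rotation matrix whose columns are the frame's x, y, z axes.
In Python, from rig import bot gives the robot as it stands.
- The arm moves only by the shell command python3 steer.py 'ROWS'. ROWS is a JSON list of rows, 1 to 20 of them, each an object with the fields sx, sy, sz (the shift in shares of 0.6 m (1.0 is 0.6 m)), wx, wy, wz (a rotation vector in shares of 360 degrees (1.0 is 360 degrees)), jaw (the opening from 0.0 (shut) to 1.0 (fully open)); a field left out counts as zero (the opening has to be given); each row is the pose to reach, as a shift and turn from the pose commanded when the command began, along the tool's axes at that moment; what a row does not reach only later rows make up. A row lasts 1/10 s, in which the tool goes at most 0.05 m and 8.59 degrees, less where a joint would pass 70% of its speed; a pose out of reach is approached as far as the arm can. The fingers move at their own pace and stop on an object; the grip force is fixed at half the most. Time passes only in rows, so rows that do not move let the fingers close. It prints the time, the measured TCP pose, the force, the opening and the grip force at its end. No shift or turn number may pass 1 either way. Input that does not fit is refused with a message, and nothing moves.
- bot.read_state(): the state, without advancing time (a new reading comes with each control period).
- bot.capture(name): name is "side" or "top" or "wrist"; returns a dict with "color" (480x640x3 uint8, red, green, blue), "K" (3x3 intrinsics, pixels), "view" (4x4, takes a point from world to camera coordinates); the wrist camera has in their place "mount" (4x4, takes a point from camera to tool coordinates, whose origin is the TCP and whose axes are the flange's). Camera axes: x right, y up, looking along -z (the intrinsics and any distortion apply to the point x, -y, -z); pixel columns grow to the right and rows downward; lengths in m; the calibration is good to about 2 mm. A picture is of the moment at which its call begins: read the wrist's pose just before it. There is no depth.
- bot.hand_in(): hands the job in; it is judged then, once.
The state is a dict: "time_s": time; "joint_positions": joint angles; "qvel": joint speeds; "tau": joint torques, N m; "position": TCP position; "tcp_rot": TCP orientation; "force": force on the tool from outside, world axes, zero at the start; "moment": the same for the moment, N m; "opening": opening from 0.0 (shut) to 1.0 (fully open); "grasp_force": force on a finger pad.
Only numpy, scipy, OpenCV 4.12 (cv2) and the standard library are available. Lean on these libraries where they do the work, as an engineer would, in place of code of your own. Each camera call takes 0.05 s, during which the arm holds its last target. There are 200 camera calls.

## Working session

There is one attempt and no reset: what is moved stays moved. The work goes in short steps, Python scripts to look and compute and a shell command to move; the robot and the scene stay as the last step left them, time stands still between calls to the robot, and variables do not carry over. Pictures are saved under pics/ and viewed, at most 10 in all, crops included, and the job is handed in when it is done.

```bash
mkdir -p pics; ls
python3 - <<'E'
from rig import bot
import cv2,numpy as np,pickle
s=bot.read_state(); print({k:np.round(v,3).tolist() for k,v in s.items()})
d={}
for n in("top","side"):
    c=bot.capture(n); d[n]=c; cv2.imwrite(f"pics/{n}0.png",c["color"][:,:,::-1]); print(n,c["K"].tolist(),np.round(c["view"],4).tolist(),[k for k in c])
pickle.dump(d,open("cams.pkl","wb"))
E
```

```text
pics
rig.py
steer.py
{'time_s': 0.0, 'joint_positions': [-74.17, 30.278, 82.156, -0.0, 67.687, -10.229], 'qvel': [-0.011, -0.06, 0.027, 0.025, 0.014, -0.0], 'tau': [-0.001, -44.005, -17.659, 0.063, 0.058, -0.0], 'position': [0.274, -0.561, 0.222], 'tcp_rot': [[0.898, 0.439, -0.001], [0.439, -0.898, 0.002], [0.0, -0.002, -1.0]], 'force': [1.171, 0.206, -0.154], 'moment': [-0.05, 0.008, 0.027], 'grasp_force': 0.0, 'opening': 1.001}
top [[605.2028169881548, 0.0, 310.9680030639859], [0.0, 605.2028169881548, 231.28549342689797], [0.0, 0.0, 1.0]] [[-0.0073, -1.0, 0.0056, -0.0015], [0.9971, -0.0068, 0.0754, -0.5811], [-0.0753, 0.0061, 0.9971, -1.8417], [0.0, 0.0, 0.0, 1.0]] ['color', 'K', 'view']
side [[586.7054298429979, 0.0, 319.10952848468287], [0.0, 586.7054298429979, 240.44840974624503], [0.0, 0.0, 1.0]] [[-0.8816, -0.4718, 0.0128, 0.4996], [0.3674, -0.6689, 0.6462, -0.2599], [-0.2963, 0.5744, 0.7631, -1.3784], [0.0, 0.0, 0.0, 1.0]] ['color', 'K', 'view']
```

View pics/top0.png

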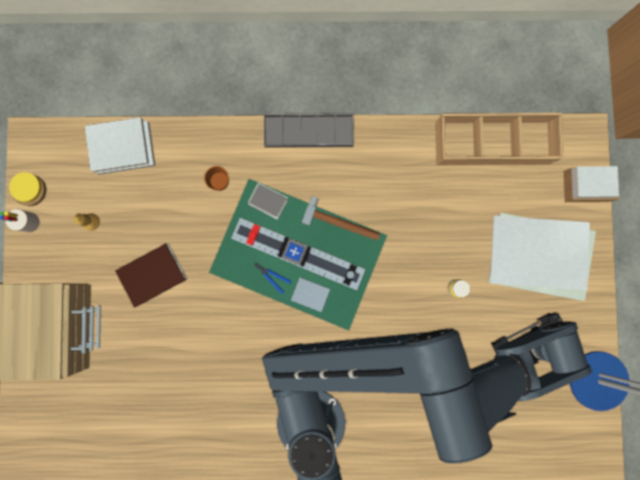

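View pics/side0.png

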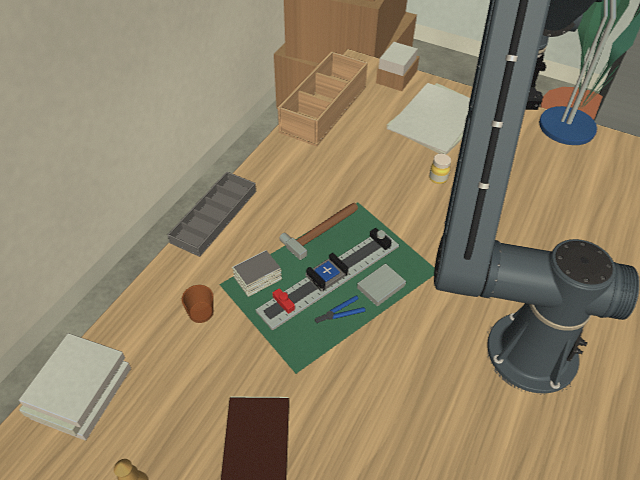

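The top view shows the blue pad at about (295,251), the red stop at (253,234) and the black stop at (351,273). The side view shows the pad at about (327,271) and the red stop at (284,299).

```bash
cat > h.py <<'E'
import numpy as np,cv2
def ray(c,uv):
    V=np.asarray(c["view"]);K=np.asarray(c["K"]);R=V[:3,:3];o=-R.T@V[:3,3]
    d=np.array([(uv[0]-K[0,2])/K[0,0],-(uv[1]-K[1,2])/K[1,1],-1.]);d=R.T@d
    return o,d/np.linalg.norm(d)
def plane(c,uv,z):
    o,d=ray(c,uv);return o+d*(z-o[2])/d[2]
def tri(a,ua,b,ub):
    A=0;B=0
    for c,u in((a,ua),(b,ub)):
        o,d=ray(c,u);P=np.eye(3)-np.outer(d,d);A=A+P;B=B+P@o
    return np.linalg.solve(A,B)
def blob(img,lo,hi,box):
    x0,y0,x1,y1=box;h=cv2.cvtColor(img[y0:y1,x0:x1],cv2.COLOR_RGB2HSV)
    m=cv2.inRange(h,lo,hi);m=cv2.morphologyEx(m,cv2.MORPH_CLOSE,np.ones((5,5),np.uint8))
    n,l,s,ce=cv2.connectedComponentsWithStats(m);i=1+np.argmax(s[1:,4])
    (cx,cy),wh,a=cv2.minAreaRect(np.argwhere(l==i)[:,::-1].astype(np.float32))
    return np.array([cx+x0,cy+y0]),wh,s[i,4]
E
python3 - <<'E'
import pickle;from h import *
d=pickle.load(open("cams.pkl","rb"));t,s=d["top"],d["side"]
B=((100,90,60),(125,255,255));R=((0,170,120),(6,255,255))
r={}
for n,c,bx,z in(("pad",B,((275,235,315,268),(305,255,350,288)),.042),("red",R,((240,220,268,250),(268,285,300,315)),.045)):
    a=blob(t["color"],*c,bx[0]);b=blob(s["color"],*c,bx[1])
    p=plane(t,a[0],z);q=plane(s,b[0],z);print(n,a,b,"top",p.round(4),"side",q.round(4),"tri",tri(t,a[0],s,b[0]).round(4))
# rail ends from the top view: bright low-saturation pixels on mat
for k,c,bx in(("top",t,(225,212,372,294)),("side",s,(250,225,410,335))):
    x0,y0,x1,y1=bx; im=cv2.resize(c["color"][y0:y1,x0:x1],None,fx=5,fy=5,interpolation=cv2.INTER_CUBIC); cv2.imwrite(f"pics/{k}_crop.png",im[:,:,::-1]); print(im.shape)
E
cd pics; python3 -c "
import cv2,numpy as np
a=cv2.imread('top_crop.png');b=cv2.imread('side_crop.png')
a=cv2.resize(a,(588,328));b=cv2.resize(b,(392,270))
m=np.zeros((600,600,3),np.uint8);m[:328,:588]=a;m[330:600,:392]=b;cv2.imwrite('m.png',m)"
```

```text
pad (array([294.02586365, 251.43965721]), (15.100241661071777, 14.9689359664917), np.int32(227)) (array([326.50000191, 270.99999809]), (19.091880798339844, 16.26345443725586), np.int32(289)) top [0.5185 0.0465 0.042 ] side [0.5188 0.0514 0.042 ] tri [0.5197 0.047  0.0361]
red (array([252.80000114, 233.89999962]), (6.7082037925720215, 18.782970428466797), np.int32(112)) (array([284.07692337, 300.38461304]), (27.53961753845215, 12.103400230407715), np.int32(275)) top [0.5726 0.1714 0.045 ] side [0.566  0.1808 0.045 ] tri [0.5727 0.1723 0.0297]
(410, 735, 3)
(550, 800, 3)
```

View pics/m.png

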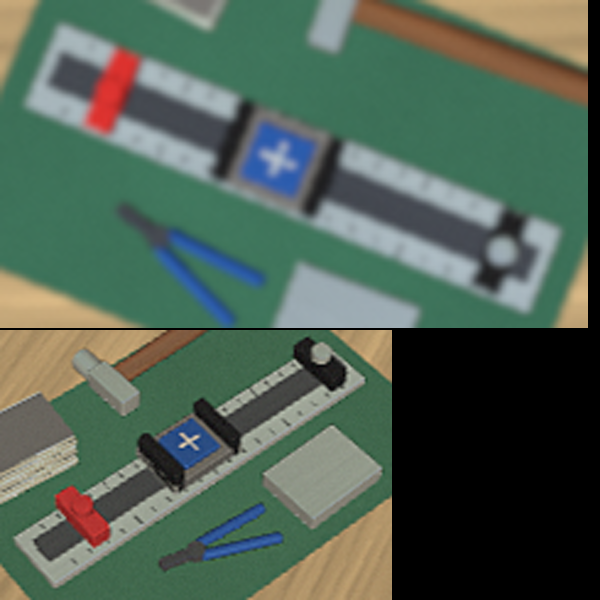

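The crops show the gauge seated between the stops with a clear path to the red one. Nothing lies in the gap.

```bash
cat > p.py <<'E'
from rig import bot
from h import *
def to(p,u):  # shift in tool axes to p, and turn putting tool x along u
    s=bot.read_state();R=np.array(s["tcp_rot"]);
    y=np.cross([0,0,-1],u);G=np.c_[u,y,[0,0,-1.]]
    print("t",s["time_s"],"pos",np.round(s["position"],4),"F",np.round(s["force"],1),"shift",(R.T@(p-s["position"])).round(4),"rot",np.rad2deg(cv2.Rodrigues(R.T@G)[0].ravel()).round(2))
E
python3 - <<'E'
import pickle;from p import *
t=pickle.load(open("cams.pkl","rb"))["top"]
a=plane(t,(235.6,228.25),.02);b=plane(t,(361.25,279.5),.02);u=a-b;print(a,b,np.linalg.norm(u),"heading",np.degrees(np.arctan2(u[1],u[0])))
v=np.array([.5727,.1714])-[.5187,.0470];print("pad-red",np.linalg.norm(v),np.degrees(np.arctan2(*v[::-1])))
u/=np.linalg.norm(u);u[2]=0;u/=np.linalg.norm(u)
to(np.array([.5187,.047,.17]),u)
E
```

```text
[0.59217001 0.22659097 0.02      ] [ 0.43192277 -0.15865135  0.02      ] 0.4172419292872849 heading 67.41440906545787
pad-red 0.1356147484604827 66.53512582875759
t 0.1 pos [ 0.2744 -0.5608  0.2217] F [ 0.3 -1.6  0.2] shift [ 0.4865 -0.4386  0.0527] rot [ -0.1   -0.06 -41.36]
```

The manual's scale: shifts go in shares of 0.6 m and turns go in shares of 360 degrees. Converting my numbers, 0.4865 m / 0.6 = 0.8108, 0.05 m / 0.6 = 0.0833, -41.36 degrees / 360 = -0.1149.

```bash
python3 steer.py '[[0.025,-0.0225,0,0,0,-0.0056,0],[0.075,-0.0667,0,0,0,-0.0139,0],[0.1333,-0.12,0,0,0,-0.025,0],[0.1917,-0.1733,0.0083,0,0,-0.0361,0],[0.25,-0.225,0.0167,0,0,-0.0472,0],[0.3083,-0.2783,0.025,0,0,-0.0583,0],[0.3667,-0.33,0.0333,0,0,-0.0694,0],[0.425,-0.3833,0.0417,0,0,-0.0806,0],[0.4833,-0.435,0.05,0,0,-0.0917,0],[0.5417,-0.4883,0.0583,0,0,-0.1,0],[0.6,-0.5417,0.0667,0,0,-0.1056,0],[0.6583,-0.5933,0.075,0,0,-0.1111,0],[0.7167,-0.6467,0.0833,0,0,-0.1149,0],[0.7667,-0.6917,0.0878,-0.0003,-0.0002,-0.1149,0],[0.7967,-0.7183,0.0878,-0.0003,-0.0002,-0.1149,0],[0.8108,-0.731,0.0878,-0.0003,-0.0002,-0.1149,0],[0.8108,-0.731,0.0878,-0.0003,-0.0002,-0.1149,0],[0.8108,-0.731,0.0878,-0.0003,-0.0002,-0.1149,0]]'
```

```text
refused: ROWS must be a list of objects with named fields. Nothing was moved.
```

The call was refused and nothing moved: it wants a list of objects with named fields. Same move again in that form.

```bash
python3 steer.py '[{"sx": 0.025,"sy": -0.0225,"wz": -0.0056,"jaw": 0},{"sx": 0.075,"sy": -0.0667,"wz": -0.0139,"jaw": 0},{"sx": 0.1333,"sy": -0.12,"wz": -0.025,"jaw": 0},{"sx": 0.1917,"sy": -0.1733,"sz": 0.0083,"wz": -0.0361,"jaw": 0},{"sx": 0.25,"sy": -0.225,"sz": 0.0167,"wz": -0.0472,"jaw": 0},{"sx": 0.3083,"sy": -0.2783,"sz": 0.025,"wz": -0.0583,"jaw": 0},{"sx": 0.3667,"sy": -0.33,"sz": 0.0333,"wz": -0.0694,"jaw": 0},{"sx": 0.425,"sy": -0.3833,"sz": 0.0417,"wz": -0.0806,"jaw": 0},{"sx": 0.4833,"sy": -0.435,"sz": 0.05,"wz": -0.0917,"jaw": 0},{"sx": 0.5417,"sy": -0.4883,"sz": 0.0583,"wz": -0.1,"jaw": 0},{"sx": 0.6,"sy": -0.5417,"sz": 0.0667,"wz": -0.1056,"jaw": 0},{"sx": 0.6583,"sy": -0.5933,"sz": 0.075,"wz": -0.1111,"jaw": 0},{"sx": 0.7167,"sy": -0.6467,"sz": 0.0833,"wz": -0.1149,"jaw": 0},{"sx": 0.7667,"sy": -0.6917,"sz": 0.0878,"wx": -0.0003,"wy": -0.0002,"wz": -0.1149,"jaw": 0},{"sx": 0.7967,"sy": -0.7183,"sz": 0.0878,"wx": -0.0003,"wy": -0.0002,"wz": -0.1149,"jaw": 0},{"sx": 0.8108,"sy": -0.731,"sz": 0.0878,"wx": -0.0003,"wy": -0.0002,"wz": -0.1149,"jaw": 0},{"sx": 0.8108,"sy": -0.731,"sz": 0.0878,"wx": -0.0003,"wy": -0.0002,"wz": -0.1149,"jaw": 0},{"sx": 0.8108,"sy": -0.731,"sz": 0.0878,"wx": -0.0003,"wy": -0.0002,"wz": -0.1149,"jaw": 0}]'
python3 - <<'E'
from p import *
s=bot.read_state();c=bot.capture("wrist");print(c["K"].tolist(),np.round(c["mount"],4).tolist())
import pickle;pickle.dump((s,c),open("w.pkl","wb"));cv2.imwrite("pics/w1.png",c["color"][:,:,::-1])
E
```

```text
time_s: 1.9
position: [0.5184, 0.0456, 0.1697]
tcp_rot: [[0.384, 0.923, -0.0], [0.923, -0.384, -0.002], [-0.002, 0.001, -1.0]]
force: [-0.1, -0.1, -0.2]
opening: 0.003
grasp_force: 0.0
[[359.76438505688856, 0.0, 312.2919985924912], [0.0, 359.76438505688856, 235.48938179100355], [0.0, 0.0, 1.0]] [[-0.0001, 0.9568, 0.2908, 0.0794], [1.0, -0.0, 0.0003, -0.0008], [0.0003, 0.2908, -0.9568, -0.163], [0.0, 0.0, 0.0, 1.0]]
```

View pics/w1.png

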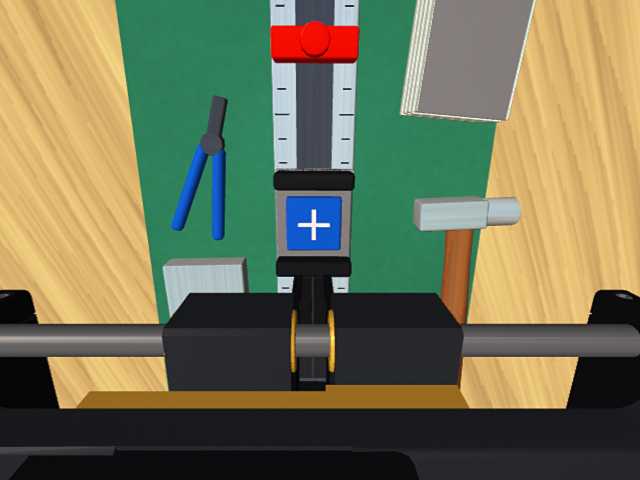

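The wrist view looks along the rail: pad cross at about (313.5,224.5), red stop block ahead at about (315,45), its near face bottom at row ~62, and the gauge's red-side wall at rows 171–190.

```bash
cat >> p.py <<'E'
def wcam(s,c):
    T=np.eye(4);T[:3,:3]=s["tcp_rot"];T[:3,3]=s["position"];c=dict(c);c["view"]=np.linalg.inv(T@np.array(c["mount"]));return c
E
python3 - <<'E'
import pickle;from p import *
s,c=pickle.load(open("w.pkl","rb"));w=wcam(s,c);t=pickle.load(open("cams.pkl","rb"))["top"]
a=blob(c["color"],(100,90,60),(125,255,255),(270,185,360,265));print(a)
p=plane(w,a[0],.042);print("pad",p,"tri",tri(w,a[0],t,(294.1,251.5)))
print("pad size",a[1][0]/359.76*np.linalg.norm(p-ray(w,a[0])[0]))
f1=plane(w,(315,62),.0425);wl=plane(w,(314,171),.052);print("stop face",f1,"wall",wl,"gap",np.linalg.norm((f1-wl)[:2]))
l=[plane(w,x,.02) for x in((273,100),(356,100),(276,165),(353,165))];m=(l[0]+l[1]-l[2]-l[3])/2;print("width",np.linalg.norm(l[0]-l[1]),np.linalg.norm(l[2]-l[3]),"heading",np.degrees(np.arctan2(m[1],m[0])))
u=np.array([np.cos(np.radians(67.2)),np.sin(np.radians(67.2)),0]);p[2]=.042
to(p,u)
E
```

```text
(array([313.49999619, 222.49999619]), (54.99999237060547, 52.99999237060547), np.int32(2964))
pad [0.51946246 0.04746404 0.042     ] tri [0.51873169 0.04624797 0.03666939]
pad size 0.0459664175909247
stop face [0.56726232 0.15979516 0.0425    ] wall [0.53659205 0.08783066 0.052     ] gap 0.07822757454113911
width 0.06759605313197606 0.06598474909104284 heading 67.51181642842165
t 1.95 pos [0.5184 0.0452 0.1698] F [-0.5  0.2 -0.7] shift [ 0.0028 -0.      0.1278] rot [0.04 0.13 0.15]
```

Converted, 0.12 m / 0.6 = 0.2, 0.118 m / 0.6 = 0.1967.

```bash
python3 steer.py '[{"sx": 0.0017,"sz": 0.0167,"jaw": 0},{"sx": 0.0033,"sz": 0.05,"jaw": 0},{"sx": 0.0042,"sz": 0.0917,"jaw": 0},{"sx": 0.0042,"sz": 0.1333,"jaw": 0},{"sx": 0.0042,"sz": 0.1667,"jaw": 0},{"sx": 0.0042,"sz": 0.1867,"jaw": 0},{"sx": 0.0042,"sz": 0.1967,"jaw": 0},{"sx": 0.0042,"sz": 0.2,"jaw": 0},{"sx": 0.0042,"sz": 0.2,"jaw": 0}]'; python3 steer.py '[{"sz": 0.0033,"jaw": 0},{"sz": 0.0067,"jaw": 0},{"sz": 0.01,"jaw": 0},{"sz": 0.0133,"jaw": 0},{"sz": 0.0133,"jaw": 0}]'
```

```text
time_s: 2.85
position: [0.5203, 0.0481, 0.0501]
tcp_rot: [[0.384, 0.923, 0.001], [0.923, -0.384, -0.002], [-0.001, 0.002, -1.0]]
force: [-0.2, 0.7, 0.2]
opening: 0.011
grasp_force: 0.0
time_s: 3.35
position: [0.5202, 0.0484, 0.0426]
tcp_rot: [[0.384, 0.923, 0.001], [0.923, -0.384, -0.002], [-0.001, 0.002, -1.0]]
force: [-1.3, 0.6, 9.5]
opening: 0.006
grasp_force: 4.5
```

Converted, 0.003 m / 0.6 = 0.005, 0.002 m / 0.6 = 0.0033.

```bash
python3 steer.py '[{"sz": 0.0017,"jaw": 0},{"sz": 0.0033,"jaw": 0},{"sz": 0.005,"jaw": 0},{"sz": 0.005,"jaw": 0}]'; python3 steer.py '[{"sz": 0.0017,"jaw": 0},{"sz": 0.0033,"jaw": 0},{"sz": 0.005,"jaw": 0},{"sz": 0.005,"jaw": 0}]'
```

```text
time_s: 3.75
position: [0.5202, 0.0484, 0.04]
tcp_rot: [[0.384, 0.923, 0.002], [0.923, -0.384, -0.002], [-0.001, 0.002, -1.0]]
force: [-1.0, -0.3, 10.4]
opening: 0.008
grasp_force: 5.2
time_s: 4.15
position: [0.5202, 0.0484, 0.0371]
tcp_rot: [[0.384, 0.923, 0.002], [0.923, -0.384, -0.002], [-0.001, 0.002, -1.0]]
force: [-2.3, -0.2, 11.2]
opening: 0.004
grasp_force: 5.7
```

Converted, 0.03 m / 0.6 = 0.05, 0.028 m / 0.6 = 0.0467.

```bash
python3 steer.py '[{"sz": 0.0008,"jaw": 0},{"sz": 0.0017,"jaw": 0},{"sx": 0.0017,"sz": 0.0017,"jaw": 0},{"sx": 0.005,"sz": 0.0017,"jaw": 0},{"sx": 0.01,"sz": 0.0017,"jaw": 0},{"sx": 0.0167,"sz": 0.0017,"jaw": 0},{"sx": 0.025,"sz": 0.0017,"jaw": 0},{"sx": 0.0333,"sz": 0.0017,"jaw": 0},{"sx": 0.0417,"sz": 0.0017,"jaw": 0},{"sx": 0.0467,"sz": 0.0017,"jaw": 0},{"sx": 0.05,"sz": 0.0017,"jaw": 0},{"sx": 0.05,"sz": 0.0017,"jaw": 0}]'
python3 - <<'E'
from p import *
s=bot.read_state();c=bot.capture("wrist");cv2.imwrite("pics/w2.png",c["color"][:,:,::-1])
E
```

```text
time_s: 5.35
position: [0.5321, 0.0766, 0.0369]
tcp_rot: [[0.384, 0.923, 0.003], [0.923, -0.384, -0.002], [-0.0, 0.003, -1.0]]
force: [-2.9, 1.9, 14.7]
opening: 0.006
grasp_force: 7.7
```

View pics/w2.png

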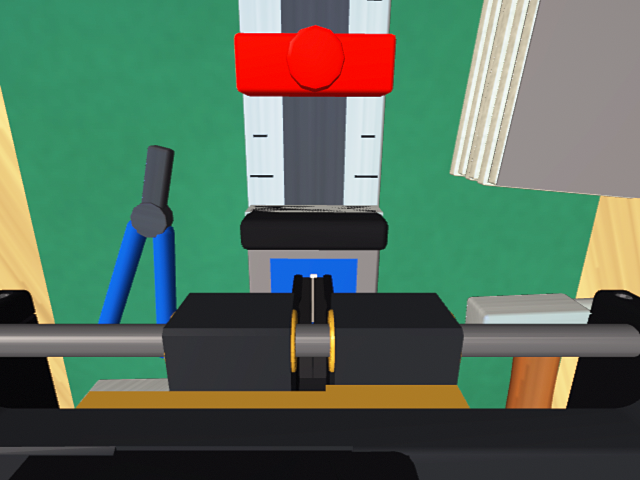

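The gauge follows with the fingertips still on the pad centre: the wall's far top edge is at row ~212 and the stop's near face at row ~94, columns ~315. I'll measure the remaining gap.

Run:
```python
from p import *
s=bot.read_state();w=wcam(s,bot.capture("wrist"))
a=plane(w,(315,94),.0425);b=plane(w,(314,212),.052);print(a,b,np.linalg.norm((a-b)[:2]),np.linalg.norm((b-s["position"])[:2]))
```

```text
[0.56770244 0.16148013 0.0425    ] [0.54920975 0.11809389 0.052     ] 0.047162963090768256 0.0448442250241731
```

Converted, 0.044 m / 0.6 = 0.0733, 0.043 m / 0.6 = 0.0717.

```bash
python3 steer.py '[{"sx": 0.0033,"jaw": 0},{"sx": 0.01,"jaw": 0},{"sx": 0.0183,"jaw": 0},{"sx": 0.0267,"jaw": 0},{"sx": 0.035,"jaw": 0},{"sx": 0.0433,"jaw": 0},{"sx": 0.0517,"jaw": 0},{"sx": 0.0583,"jaw": 0},{"sx": 0.0633,"jaw": 0},{"sx": 0.0667,"jaw": 0},{"sx": 0.07,"jaw": 0},{"sx": 0.0717,"jaw": 0},{"sx": 0.0733,"jaw": 0},{"sx": 0.0733,"jaw": 0}]'; python3 steer.py '[{"sx": 0.0017,"jaw": 0},{"sx": 0.0033,"jaw": 0},{"sx": 0.005,"jaw": 0},{"sx": 0.005,"jaw": 0}]'
```

```text
time_s: 6.85
position: [0.5492, 0.1171, 0.0369]
tcp_rot: [[0.384, 0.923, 0.003], [0.923, -0.384, -0.002], [-0.0, 0.003, -1.0]]
force: [-2.5, 0.7, 13.7]
opening: 0.005
grasp_force: 7.2
time_s: 7.25
position: [0.5503, 0.1198, 0.0369]
tcp_rot: [[0.384, 0.923, 0.003], [0.923, -0.384, -0.002], [-0.0, 0.003, -1.0]]
force: [-2.0, 0.6, 14.3]
opening: 0.006
grasp_force: 7.2
```

Converted, 0.0015 m / 0.6 = 0.0025, 0.001 m / 0.6 = 0.0017.

```bash
python3 steer.py '[{"sx": 0.0008,"jaw": 0},{"sx": 0.0017,"jaw": 0},{"sx": 0.0025,"jaw": 0},{"sx": 0.0025,"jaw": 0}]'|sed -n '2p;4p'; python3 steer.py '[{"sx": 0.0008,"jaw": 0},{"sx": 0.0017,"jaw": 0},{"sx": 0.0025,"jaw": 0},{"sx": 0.0025,"jaw": 0}]'|sed -n '2p;4p'
python3 - <<'E'
from p import *
c=bot.capture("wrist");cv2.imwrite("pics/w3.png",c["color"][:320,:,::-1])
E
```

```text
position: [0.5509, 0.1211, 0.0369]
force: [-2.6, 0.2, 15.3]
position: [0.5515, 0.1225, 0.0369]
force: [-1.8, 0.3, 14.4]
```

View pics/w3.png

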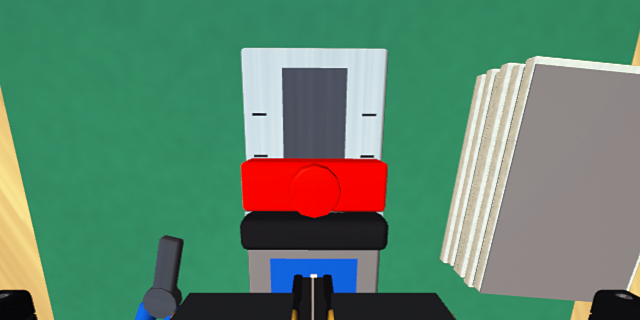

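The black wall's edge (row 212) now meets the red stop's near edge (row ~211), so contact is at most a millimetre or so away. I'll continue gently until the force rises.

Converted, 0.001 m / 0.6 = 0.0017, 0.0005 m / 0.6 = 0.0008.

```bash
for i in 1; do python3 steer.py '[{"sx": 0.0008,"jaw": 0},{"sx": 0.0017,"jaw": 0},{"sx": 0.0017,"jaw": 0}]'|sed -n '2p;4p'; python3 steer.py '[{"sx": 0.0008,"jaw": 0},{"sx": 0.0017,"jaw": 0},{"sx": 0.0017,"jaw": 0}]'|sed -n '2p;4p';  python3 steer.py '[{"sx": 0.0008,"jaw": 0},{"sx": 0.0017,"jaw": 0},{"sx": 0.0017,"jaw": 0}]'|sed -n '2p;4p'; done
```

```text
position: [0.5519, 0.1234, 0.0369]
force: [-3.6, -0.6, 13.8]
position: [0.552, 0.1237, 0.0369]
force: [-3.3, -2.0, 14.9]
position: [0.552, 0.1238, 0.0369]
force: [-3.0, -4.6, 16.1]
```

The gauge has stopped against the stop: commanded motion no longer moves it and the axial force has risen to about 5 N. Lifting straight up.

Converted, -0.15 m / 0.6 = -0.25, -0.14 m / 0.6 = -0.2333.

```bash
python3 steer.py '[{"sz": -0.0017,"jaw": 0},{"sz": -0.0033,"jaw": 0},{"sz": -0.0067,"jaw": 0},{"sz": -0.01,"jaw": 0},{"sz": -0.015,"jaw": 0},{"sz": -0.0217,"jaw": 0},{"sz": -0.0333,"jaw": 0},{"sz": -0.0583,"jaw": 0},{"sz": -0.1,"jaw": 0},{"sz": -0.15,"jaw": 0},{"sz": -0.2,"jaw": 0},{"sz": -0.2333,"jaw": 0},{"sz": -0.25,"jaw": 0},{"sz": -0.25,"jaw": 0},{"sz": -0.25,"jaw": 0}]'
python3 - <<'E'
from p import *
s=bot.read_state();c=bot.capture("wrist");cv2.imwrite("pics/w4.png",c["color"][:,:,::-1]);w=wcam(s,c)
a=blob(c["color"],(100,90,60),(125,255,255),(270,185,360,265));p=plane(w,a[0],.042);print(a,p,np.linalg.norm(p[:2]-[.51946,.04746]))
d=bot.capture("side")["color"][225:335,250:410];cv2.imwrite("pics/s4.png",cv2.resize(d,None,fx=5,fy=5,interpolation=cv2.INTER_CUBIC)[:,:,::-1])
E
```

```text
time_s: 10.5
position: [0.5511, 0.1253, 0.184]
tcp_rot: [[0.384, 0.923, -0.001], [0.923, -0.384, -0.002], [-0.002, -0.0, -1.0]]
force: [-1.1, -0.6, -0.2]
opening: 0.004
grasp_force: 0.0
(array([314.49999237, 223.49999619]), (52.99999237060547, 50.99999237060547), np.int32(2707)) [0.55105089 0.12255714 0.042     ] 0.08147124993402288
```

View pics/w4.png

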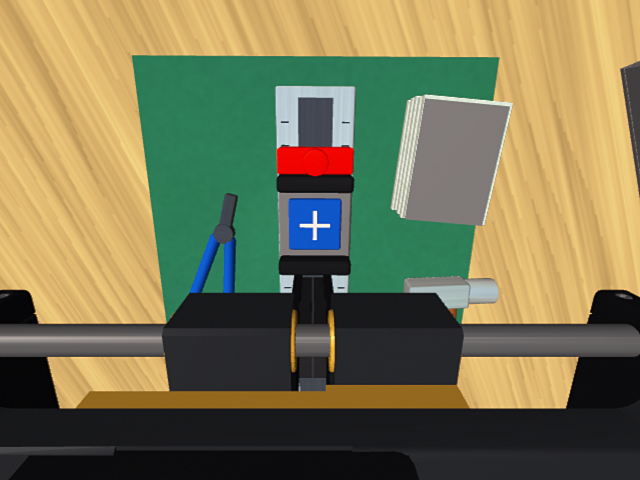

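View pics/s4.png

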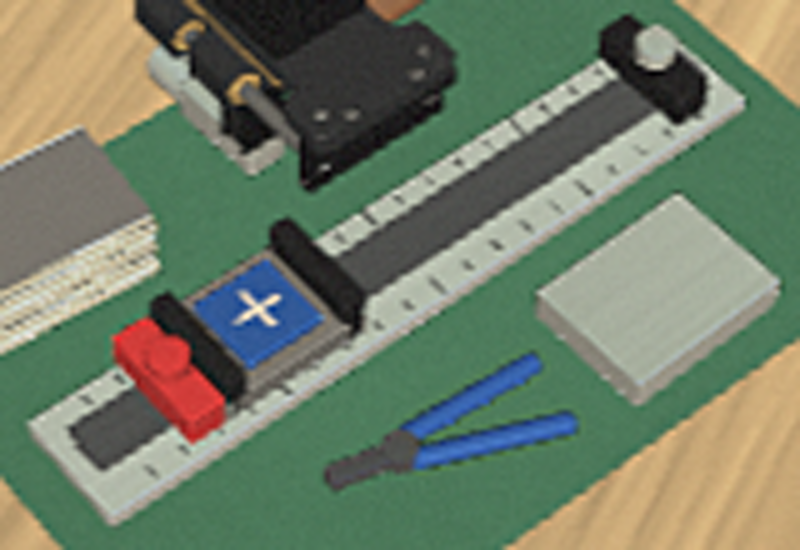

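The wrist view has the gauge's wall (rows 176–192) tight against the red stop (rows 147–175), with the pad up at (314,224). The side crop confirms it: no gap between the wall and the stop, and the gripper is clear.

```bash
python3 -c "
from rig import bot
print(bot.hand_in())"
```

```text
the job is handed in; nothing more can be done
None
```

The gauge was slid with its pad held down until it rested against the red stop, then the pad was released and the arm moved clear; the job was handed in after about 10.6 s, with no verdict returned.

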